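Switch the tube sorter's seesaw gate to the left chute and feed the waiting tubes

ROBOT

A 7-joint arm with a two-finger parallel gripper is mounted at the origin on the work surface; the furniture and walls round the work are solid. World frame = base frame: x ahead of the robot, y to its left, z up, the work surface at z = 0. Lengths are in m, angles in rad, forces in N, time in s.
With the tool pointing down it reaches from about 0.35 to 0.9 m from the base axis. Payload 19.9 kg.
Tool frame: the origin (TCP) lies between the finger pads; the fingertips stand 19 mm ahead of it and the grasp point (between the pads) is the TCP (arm.tips_ahead is the distance from the TCP to the fingertips, in m); z points along the fingers, y is the line along which they close (so a half turn about z gives the same grasp; the last joint's range is limited). The gripper opens to 94 mm and grips with 3 to 60 N. Pads are 16 mm wide; open, the fingers measure 119 mm over their backs; the gripper's body (75 mm by 177 mm) begins 78 mm behind the grasp point.
Start: joints at [1.111, 0.417, -0.01, 1.614, 0.005, 1.111, -0.053], TCP at [0.254, -0.571, 0.224] pointing down, gripper open.
Joint ranges: [-2.81, 2.81], [-0.39, 2.02], [-1.27, 1.25], [0.06, 2.57], [-1.19, 4.33], [0.19, 2], [-2.82, 2.82]. Speed limits (rad/s): [1.89, 1.89, 2.39, 2.39, 3.01, 3.01, 3.01].

INTERFACE

Orientations are given as a 3x3 rotation matrix whose columns are the frame's x, y, z axes.
In Python, from workcell import arm gives the robot as it stands. The module is installed in compiled form; this text tells all that it offers. Calls block until the motion is done:
- arm.movep(position, orientation): joint-space move of the TCP to a pose.
- arm.servo_line(position, orientation=None, v=0.15): straight line of the TCP; orientation=None keeps the orientation; v is the mean speed in m/s.
- arm.move_joints(angles): joint-space move.
- arm.move_gripper(opening, effort=None): finger opening in m; effort is the grip in N (None keeps the last); returns when the fingers have stopped.
- arm.dwell(seconds).
- arm.solve_ik(position, orientation): joint angles nearest the present ones, or None.
- arm.grab_frame(name): name is "scene" or "side" or "wrist"; returns the picture (420x560x3 uint8, red, green, blue); there is no depth.
- arm.calibration(name): a dict with "intrinsics" (3x3 intrinsics, pixels), "R" (3x3) and "t" (3): a world point X has camera coordinates R X + t. Camera axes: x right, y down, z forward; pixel columns grow to the right and rows downward; lengths in m; the calibration is good to about 2 mm. A picture is of the moment at which its call begins: read the wrist's pose just before it. calibration takes no time and is no camera call; for the wrist camera it gives the pose at the moment of the call.
A pose or a line that the arm cannot do raises arm.IKError and nothing moves.
- arm.job_done(): hands the job in; it is judged then, once.
Readings, each from a call of its own:
- arm.read_time_s(): time.
- arm.read_joint_positions(): joint angles.
- arm.read_qd(): joint speeds.
- arm.read_joint_torque(): joint torques, N m.
- arm.read_tool_pos(): TCP position.
- arm.read_ee_rot(): TCP orientation.
- arm.read_force(): force on the tool from outside, world axes, zero at the start.
- arm.read_torque(): the same for the moment, N m.
- arm.read_finger_gap(): finger opening in m.
- arm.read_grip_force(): force on a finger pad.
Only numpy, scipy, OpenCV 4.12 (cv2) and the standard library are available. Lean on these libraries where they do the work, as an engineer would, in place of code of your own. Each camera call takes 0.05 s, during which the arm holds its last target. There are 200 camera calls.

TASK

The tube sorter's seesaw gate is tipped toward the right chute, but the three tubes waiting in the feed channel belong in the left chute, the one with the green end wall. Push down the raised left pad of the gate so that it rocks right over and stays on the left side; only then press the red pad of the feed stop down and keep it down until all three tubes have rolled into the left chute, and let it spring back up. Do not touch or lift any tube with the robot, and leave the two tubes in the right chute and everything else on the bench where it is.

Things in the scene. Friction and masses are not known exactly. Their poses are not given: they have to be found in the camera images.
- sorter: Gravity tube sorter, fixed to the bench: grey base 328 mm wide by 185 mm deep, white back plate up to 150 mm high. Origin on the bench surface straight below the gate's pivot, half-way along the tubes' length; own x points away from the robot, own y to the left, z up. Feed channel at the upper right, seesaw gate under its mouth, an outlet chute to either side.
- feed_mouth (a point): Low end of the steel feed channel, 96 mm above the bench and 12 mm right of the gate's pivot; from here the channel rises gently to the right (146 mm long, its top end 122 mm high).
- left_chute (a point): Low end of the left outlet chute, on its rails at the green end wall (own y +153 mm). The chute slopes down to here from the gate.
- right_chute (a point): Low end of the right outlet chute, at its white end wall (own y -153 mm), under the feed channel.
- seesaw_gate (a joint): Tilt of the seesaw gate, rad, about a level shaft along the sorter's own x, 60 mm above the bench. -0.32: right end fully down (feeds the right chute); 0: level; +0.32: left end fully down on its stop (feeds the left chute). A dark steel tumbler weight above the shaft makes it fall to whichever side of level it is on and stay there; about 0.5 N on a pad rocks it.
- gate_pad_left (a point): Centre of the top face of the gate's left blue finger pad (24 x 24 mm), on the end of the arm in front of the gate: own x -100 mm, 55 mm left of the shaft, 11 mm above it when level; 88 mm above the bench when raised, 53 mm when down. Press straight down. The tumbler weight (24 mm diameter, top 58 mm above the shaft) stands midway between the pads.
- gate_pad_right (a point): The same for the right blue finger pad, 55 mm right of the shaft; it rises as the left one sinks. The line from right to left pad, seen from above, is the sorter's own +y.
- feed_stop (a joint): How far the sprung feed stop is pressed down, m: 0 up (its steel blade stands in the feed channel and holds the tubes), 0.0175 fully down (blade under the rails; all tubes roll out within about 3 s). The tubes are free from about 0.016. It takes about 2 N to start, 4 N fully down, and springs up by itself when let go.
- stop_pad (a point): Centre of the top face of the red pad (22 x 22 mm) of the feed stop, in front of the feed channel: own x -78 mm, own y -85 mm, 137 mm above the bench when up. Press straight down.
- tube_1_mid (a point): Middle of waiting sample tube 1 (yellow cap, 89 mm long, body 16 mm and cap 20 mm in diameter), lying across the feed channel along the sorter's own x with its cap toward the robot; number 1 in the queue behind the stop.
- tube_2_mid (a point): Middle of waiting sample tube 2 (yellow cap, 89 mm long, body 16 mm and cap 20 mm in diameter), lying across the feed channel along the sorter's own x with its cap toward the robot; number 2 in the queue behind the stop.
- tube_3_mid (a point): Middle of waiting sample tube 3 (yellow cap, 89 mm long, body 16 mm and cap 20 mm in diameter), lying across the feed channel along the sorter's own x with its cap toward the robot; number 3 in the queue behind the stop.
- tube_rack: Bystander: white tube rack, 78 x 236 x 93 mm, standing at the right front. Origin: centre of its underside.
- blue_marker: Bystander: blue marker pen, 125 mm long, lying on the bench. Origin: centre of its underside.
- red_jar: Bystander: specimen jar with a red cap, 64 mm diameter, 77 mm high, at the back left. Origin: centre of its underside.
- pale_dish: Bystander: pale culture dish, 91 mm diameter, 16 mm high, left of the sorter. Origin: centre of its underside.
- tips: Bystander: purple pipette tip box, 88 x 122 x 60 mm, at the left. Origin: centre of its underside.
- tube_1: The tube whose middle is tube_1_mid; origin at the centre of its closed round end, own z along it toward the cap.
- tube_2: The tube whose middle is tube_2_mid; origin at the centre of its closed round end, own z along it toward the cap.
- tube_3: The tube whose middle is tube_3_mid; origin at the centre of its closed round end, own z along it toward the cap.
- done_1: A like tube that was delivered earlier and lies at the low end of the right chute; it stays there. Origin at the centre of its closed round end, own z along it toward the cap.
- done_2: A like tube that was delivered earlier and lies at the low end of the right chute; it stays there. Origin at the centre of its closed round end, own z along it toward the cap.
Things that resemble listed ones, but are neither listed nor needed, are in the scene too. What is shaped like the tube_1 but purple is not meant. What is shaped like the tube_2 but pink is not meant.

How it is judged:
On the way, in this order (a step that is already met when the one before it is completed fails the run):
1. the gate is rocked over to the left stop while all three tubes still wait behind the feed stop (value of joint seesaw_gate above 0.28 rad and y of each of tube_1_mid, tube_2_mid, tube_3_mid in the frame of sorter below -0.08 m), for 0.3 s.
2. the feed stop is pressed down with the gate on the left (value of joint seesaw_gate above 0.25 rad and value of joint feed_stop above 0.014 m), for 0.05 s.
3. all three tubes have arrived in the left chute (y of tube_1_mid in the frame of sorter between 0.065 and 0.155 m and z of each of tube_1_mid, tube_2_mid, tube_3_mid in the frame of sorter below 0.06 m and x of tube_1_mid in the frame of sorter between -0.02 and 0.02 m and y of tube_2_mid in the frame of sorter between 0.065 and 0.155 m and x of tube_2_mid in the frame of sorter between -0.02 and 0.02 m and y of tube_3_mid in the frame of sorter between 0.065 and 0.155 m and x of tube_3_mid in the frame of sorter between -0.02 and 0.02 m), for 0.2 s.
At the end, for the whole second after the job is handed in: The three waiting tubes lie at rest in the left chute (middles 65 to 155 mm left of the sorter's middle, under 60 mm high); the gate is on its left stop (over 0.28 rad); the feed stop is back up (under 3 mm); the two tubes in the right chute are within 25 mm of where they were (all of step 3 and value of joint seesaw_gate above 0.28 rad and value of joint feed_stop below 0.003 m and linear speed of each of tube_1, tube_2, tube_3 below 0.02 m/s and distance of each of done_1, done_2 from where it was at the start of the episode below 0.025 m); the robot touches nothing.
It fails at once if a waiting tube went down the right side ((y of tube_1_mid in the frame of sorter below -0.035 m and z of tube_1_mid in the frame of sorter below 0.085 m) or (y of tube_2_mid in the frame of sorter below -0.035 m and z of tube_2_mid in the frame of sorter below 0.085 m) or (y of tube_3_mid in the frame of sorter below -0.035 m and z of tube_3_mid in the frame of sorter below 0.085 m)).
It fails at once if the robot touched a tube (contact force between any of the arm, the fingers and tube_1 above 0.3 N or contact force between any of the arm, the fingers and tube_2 above 0.3 N or contact force between any of the arm, the fingers and tube_3 above 0.3 N or contact force between any of the arm, the fingers and done_1 above 0.3 N or contact force between any of the arm, the fingers and done_2 above 0.3 N).
It fails at once if a tube was lifted out of the sorter (z of any of tube_1_mid, tube_2_mid, tube_3_mid in the frame of sorter above 0.155 m or height (world z) of any of done_1, done_2 above 0.08 m).
It fails at once if a tube in the right chute was disturbed (distance of any of done_1, done_2 from where it was at the start of the episode above 0.025 m).
It fails at once if something else on the bench was moved by more than 25 mm (distance of any of tube_rack, blue_marker, red_jar, pale_dish, tips from where it was at the start of the episode above 0.025 m).
It also fails if it takes over 38 s, if anything falls off the work surface, if the arm or the gripper's body presses on something with over 40 N, if the wrist force passes 120 N, or if a joint passes its speed limit or range.

## Working session

There is one attempt and no reset: what is moved stays moved. The work goes in short steps, each a Python script; the robot and the scene stay as the last script left them, time stands still between calls to the robot, and variables do not carry over. Pictures are saved under pics/ and viewed, at most 10 in all, crops included, and the job is handed in when it is done.

```bash
mkdir -p pics; python3 - <<'E'
from workcell import arm
import cv2
for n in ["scene","side"]:
    f=arm.grab_frame(n); cv2.imwrite(f"pics/{n}0.png",f[:,:,::-1])
    c=arm.calibration(n); print(n,c["intrinsics"].tolist(),(-c["R"].T@c["t"]).round(3))
print(arm.read_time_s())
E
```

```text
scene [[435.7155111763355, 0.0, 282.0611001451453], [0.0, 435.7155111763355, 206.91949946264938], [0.0, 0.0, 1.0]] [-0.198 -0.462  0.904]
side [[484.92596254572237, 0.0, 284.47896939862824], [0.0, 484.92596254572237, 210.52583568486762], [0.0, 0.0, 1.0]] [ 0.352 -0.851  1.048]
0.1
```

View pics/scene0.png

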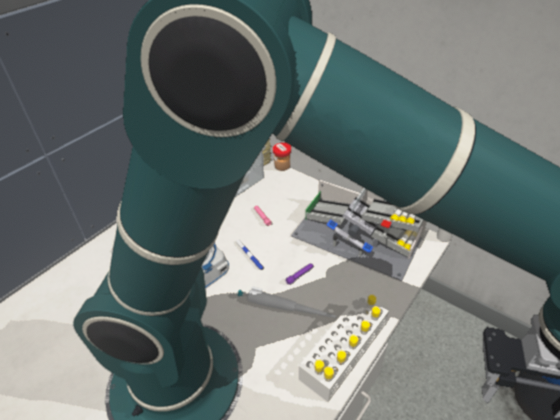

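View pics/side0.png

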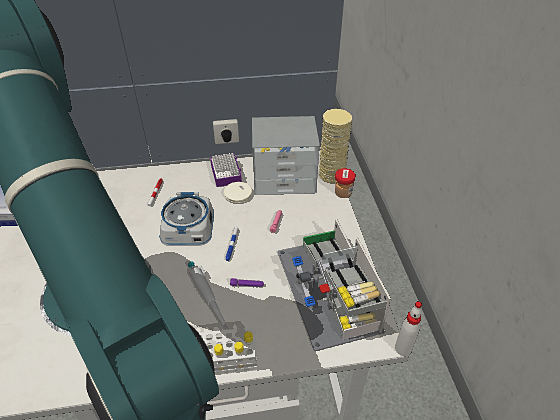

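Both views show the sorter. In the scene view the blue pads are near (332,226) and (368,248), and the red pad near (386,224). In the side view the blue pads are near (297,262) and (308,300), and the red pad near (324,288). I'll triangulate the pads.

```bash
cat > h.py <<'E'
import numpy as np, cv2
def blobs(rgb,win,kind,minA=6):
    x0,y0,x1,y1=win
    h=cv2.cvtColor(rgb,cv2.COLOR_RGB2HSV)
    if kind=="blue": m=cv2.inRange(h,(105,130,60),(125,255,255))
    else: m=cv2.inRange(h,(0,170,90),(6,255,255))|cv2.inRange(h,(174,170,90),(180,255,255))
    k=np.zeros_like(m); k[y0:y1,x0:x1]=m[y0:y1,x0:x1]
    n,_,s,c=cv2.connectedComponentsWithStats(k)
    return [(int(s[i,4]),s[i,:4].tolist(),c[i].round(1).tolist()) for i in range(1,n) if s[i,4]>=minA]
def ray(c,p):
    d=c["R"].T@np.linalg.inv(c["intrinsics"])@np.array([p[0],p[1],1.]); return -c["R"].T@c["t"],d/np.linalg.norm(d)
def onplane(c,p,z):
    o,d=ray(c,p); return o+d*(z-o[2])/d[2]
def tri(rs):
    A=sum(np.eye(3)-np.outer(d,d) for o,d in rs); b=sum((np.eye(3)-np.outer(d,d))@o for o,d in rs)
    return np.linalg.solve(A,b)
E
python3 - <<'E'
from h import *
for n,w in [("scene",(315,200,400,262)),("side",(285,245,340,312))]:
    f=cv2.imread(f"pics/{n}0.png")[:,:,::-1].copy()
    for k in("blue","red"): print(n,k,blobs(f,w,k))
    cx=(w[0],w[1]); 
a=cv2.imread("pics/scene0.png")[175:280,285:425]; b=cv2.imread("pics/side0.png")[215:355,270:390]
a=cv2.resize(a,(420,315),interpolation=2);b=cv2.resize(b,(360,420),interpolation=2)
o=np.zeros((420,780,3),np.uint8);o[:315,:420]=a;o[:,420:]=b;cv2.imwrite("pics/crop.png",o)
E
```

```text
scene blue [(59, [327, 220, 10, 9], [331.4, 224.2]), (61, [363, 243, 10, 9], [367.1, 247.3])]
scene red [(48, [381, 220, 10, 8], [385.6, 223.6])]
side blue [(70, [292, 256, 11, 10], [297.2, 260.6]), (77, [304, 296, 12, 11], [309.5, 300.7])]
side red [(71, [319, 284, 11, 9], [324.2, 287.9])]
```

View pics/crop.png

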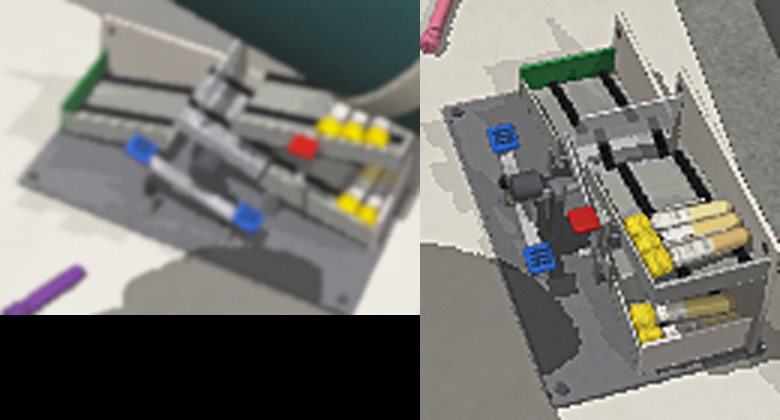

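The crops show the two blue pads clear of everything else. The red pad sits just in front of the yellow tube caps, and two tubes lie below in the right chute.

```bash
python3 - <<'E'
from h import *
from workcell import arm
cs,cd=arm.calibration("scene"),arm.calibration("side")
P={"L":((331.4,224.2),(297.2,260.6),.088),"R":((367.1,247.3),(309.5,300.7),.053),"red":((385.6,223.6),(324.2,287.9),.137)}
Q={}
for k,(a,b,z) in P.items():
    pa,pb=onplane(cs,a,z),onplane(cd,b,z); Q[k]=(pa+pb)/2
    print(k,tri([ray(cs,a),ray(cd,b)]).round(4),pa.round(4),pb.round(4))
d=Q["L"]-Q["R"]; yaw=np.arctan2(-d[0],d[1]); print("dist",np.hypot(d[0],d[1]),"yaw",yaw)
# joint fit of origin+yaw from all three points
loc=np.array([[-.100,.055*np.cos(.32)-.011*np.sin(-.32)*-1,0],[-.1,-.055*np.cos(.32)+.011*np.sin(.32)*1,0],[-.078,-.085,0]])[:,:2]
# gate at -0.32: y = c*y0 - s*z0
c,s=np.cos(-.32),np.sin(-.32); loc[0,1]=c*.055-s*.011; loc[1,1]=-c*.055-s*.011
W=np.array([Q[k][:2] for k in("L","R","red")])
l0,w0=loc.mean(0),W.mean(0); H=(loc-l0).T@(W-w0); U,_,V=np.linalg.svd(H); R=V.T@U.T
t=w0-R@l0; print("R",R,"t",t,"yaw",np.arctan2(R[1,0],R[0,0])); print("res mm",((loc@R.T+t-W)*1000).round(1).tolist()); 
for n,l in [("L",loc[0]),("Ldown",[-.1,.055*c+s*.011]),("red",loc[2])]: print(n,(R@l+t).round(4))
E
```

```text
L [ 0.5222 -0.0594  0.0864] [ 0.5219 -0.0589  0.088 ] [ 0.5213 -0.0622  0.088 ]
R [ 0.5351 -0.1633  0.0523] [ 0.5355 -0.1625  0.053 ] [ 0.5345 -0.165   0.053 ]
red [ 0.5609 -0.1903  0.1348] [ 0.5596 -0.1902  0.137 ] [ 0.5599 -0.193   0.137 ]
dist 0.10405584638382806 yaw 0.1289389197116104
R [[ 0.9914544  -0.13045375]
 [ 0.13045375  0.9914544 ]] t [ 0.62727363 -0.10072771] yaw 0.1308266220901653
res mm [[-0.8, 1.9], [-0.5, 1.6], [1.3, -3.6]]
L [ 0.5209 -0.0586]
Ldown [ 0.5218 -0.0654]
red [ 0.561  -0.1952]
```

Distances and heights agree to about 2 mm. I had the sign of the small 3.5 mm pad shift wrong: when the gate tips right, the raised pads shift right. I'll refit with that corrected, then close the gripper, move above the left pad and press it, watching the force.

```bash
cat >> h.py <<'E'
W=np.array([[.5216,-.0605],[.5350,-.1638],[.5598,-.1916]])
loc=np.array([[-.1,.0487],[-.1,-.0557],[-.078,-.085]])
l0,w0=loc.mean(0),W.mean(0); U,_,V=np.linalg.svd((loc-l0).T@(W-w0)); R2=V.T@U.T; t2=w0-R2@l0
def world(x,y,z): return np.r_[R2@[x,y]+t2,z]
def ori(s): 
    sx,sy=np.r_[R2[:,0],0],np.r_[R2[:,1],0]
    return np.c_[s*sx,-s*sy,[0,0,-1.]]
E
python3 - <<'E'
from h import *
from workcell import arm
print("res mm",((loc@R2.T+t2-W)*1000).round(1).tolist(),"origin",t2,"yaw",np.arctan2(R2[1,0],R2[0,0]))
ta=arm.tips_ahead; p=world(-.1,.051,.16+ta); q0=np.array(arm.read_joint_positions())
c=[]
for s in(1,-1):
    q=arm.solve_ik(p,ori(s)); print(s,None if q is None else np.round(q,3))
    if q is not None: c.append((np.abs(q-q0).max(),s))
s=min(c)[1]; O=ori(s)
arm.move_gripper(0.0,5); print("gap",arm.read_finger_gap(),arm.read_time_s())
arm.movep(world(-.1,.051,.16+ta),O); print(arm.read_tool_pos(),arm.read_time_s(),arm.read_force())
f0=np.array(arm.read_force())
for z in (.092,.085,.078,.071,.064,.060):
    arm.servo_line(world(-.1,.051,z+ta),v=.06 if z<.09 else .12)
    df=np.array(arm.read_force())-f0; print(z,df.round(2),arm.read_tool_pos()[2]-ta)
    if abs(df[2])>6: break
f=arm.grab_frame("side"); cv2.imwrite("pics/side1.png",cv2.resize(f[205:355,250:400],(600,600),interpolation=2)[:,:,::-1]); print(s,arm.read_time_s())
E
```

```text
res mm [[0.3, -0.2], [-0.4, -0.6], [0.2, 0.8]] origin [ 0.62705128 -0.09692881] yaw 0.12186950667903303
1 [ 0.365  0.313 -0.371  1.898  0.137  0.956 -1.518]
-1 [ 0.676  0.382 -0.758  1.888  0.311  0.992  1.473]
gap 0.0006117562437744393 1.5167
[ 0.52160557 -0.05933816  0.17900552] 3.6 [ 0.1905055  -0.09557923  0.1401061 ]
0.092 [ 0.7  -0.02 -0.07] 0.09245154276793328
0.085 [ 0.56  0.2  -0.7 ] 0.08501505075799481
0.078 [-0.34 -0.24 -0.86] 0.07761259027863317
0.071 [-0.36 -0.48 -0.42] 0.0705879498094657
0.064 [-0.46  0.9  -0.44] 0.0636115215403751
0.06 [-0.55  0.36 -0.44] 0.05978705359463991
1 5.6833
```

The refit residuals are under 1 mm. I'll lift off, move above the red pad, and check the gate before pressing.

```bash
python3 - <<'E'
from h import *
from workcell import arm
ta=arm.tips_ahead
arm.servo_line(world(-.1,.051,.175+ta),v=.15)
f=arm.grab_frame("side"); cs=arm.calibration("side")
bl=blobs(f,(280,245,340,312),"blue"); print(bl)
for b in bl: 
    for z in(.053,.088):
        p=onplane(cs,b[2],z); print(z,(R2.T@(p[:2]-t2)).round(4))
cv2.imwrite("pics/side1.png",cv2.resize(f[205:355,250:400],(600,600),interpolation=2)[:,:,::-1])
arm.servo_line(world(-.078,-.085,.165+ta),v=.15); print(arm.read_tool_pos(),arm.read_time_s())
E
```

```text
[(15, [292, 266, 5, 6], [293.8, 268.9]), (56, [304, 287, 12, 8], [309.5, 291.1])]
0.053 [-0.1081  0.0506]
0.088 [-0.1171  0.0236]
0.053 [-0.091  -0.0286]
0.088 [-0.1006 -0.0527]
[ 0.55994277 -0.18971978  0.18407113] 7.725
```

View pics/side1.png

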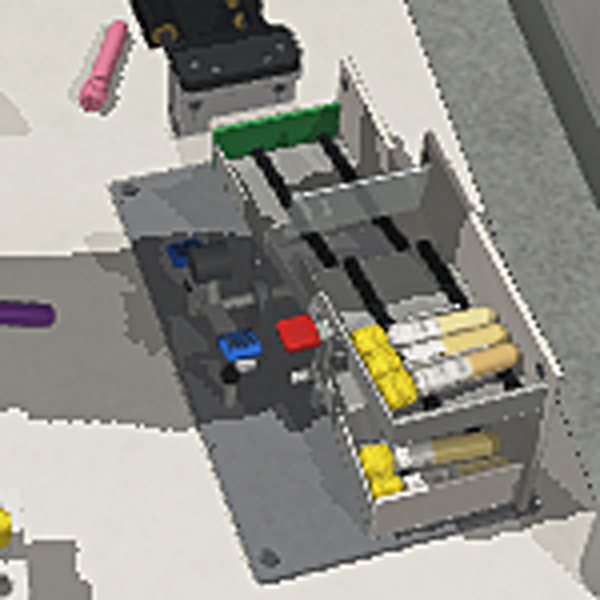

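The gate now lies on its left side: the right pad is raised at crop (240,345), and its ray meets z=88 mm where expected. The left pad is low, partly behind the tumbler, and the three tubes still wait. Next I'll press the red pad.

```bash
python3 - <<'E'
from h import *
from workcell import arm
ta=arm.tips_ahead; f0=np.array(arm.read_force())
arm.servo_line(world(-.078,-.085,.139+ta),v=.06)
for z in (.1205,.1195,.119,.1185,.118):
    arm.servo_line(world(-.078,-.085,z+ta),v=.06 if z<.12 else .08)
    df=np.array(arm.read_force())-f0; print(z,df.round(2),round(arm.read_tool_pos()[2]-ta,4))
    if df[2]>7: break
arm.dwell(3.5)
df=np.array(arm.read_force())-f0; print(df.round(2),round(arm.read_tool_pos()[2]-ta,4))
f=arm.grab_frame("side"); cv2.imwrite("pics/side2.png",cv2.resize(f[205:355,250:400],(600,600),interpolation=2)[:,:,::-1]); print(arm.read_time_s())
E
```

```text
0.1205 [ 3.37 -1.03  3.94] 0.1201
0.1195 [ 0.27 -0.79  8.81] 0.1196
[0.55 0.11 9.7 ] 0.1196
12.4917
```

View pics/side2.png

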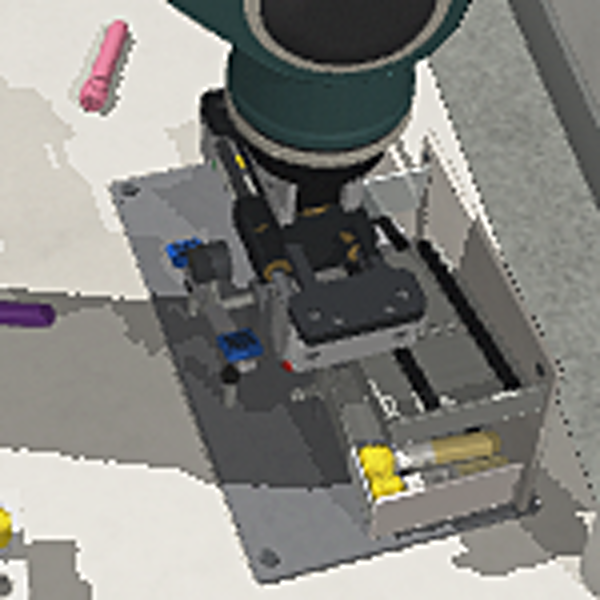

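The feed channel is empty and the two tubes in the right chute haven't moved. I'll lift off and look at the left chute.

```bash
python3 - <<'E'
from h import *
from workcell import arm
ta=arm.tips_ahead
arm.servo_line(world(-.078,-.085,.20+ta),v=.1)
arm.servo_line(world(-.2,-.2,.25+ta),v=.2)
arm.dwell(.3)
f=arm.grab_frame("side"); cv2.imwrite("pics/side3.png",cv2.resize(f[205:355,250:400],(600,600),interpolation=2)[:,:,::-1])
h=cv2.cvtColor(f,cv2.COLOR_RGB2HSV); m=cv2.inRange(h,(22,150,120),(32,255,255)); m[:205]=0;m[355:]=0;m[:,:300]=0
n,_,s,c=cv2.connectedComponentsWithStats(m); cs=arm.calibration("side")
for i in range(1,n):
    if s[i,4]>8: p=onplane(cs,c[i],.045); print(s[i,4],(R2.T@(p[:2]-t2)).round(3))
r=blobs(f,(310,270,345,310),"red")
for b in r: print("red",b,(R2.T@(onplane(cs,b[2],.137)[:2]-t2)).round(4))
print(arm.read_time_s(),arm.read_force())
E
```

```text
42 [-0.032  0.069]
80 [-0.036 -0.133]
red (71, [319, 284, 11, 9], [324.2, 288.0]) [-0.0784 -0.0875]
14.825 [0.46742261 0.6247282  0.15461867]
```

View pics/side3.png

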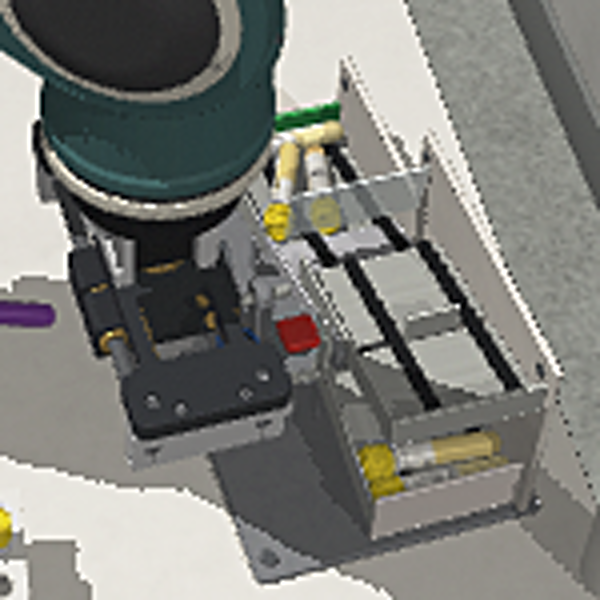

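The tubes reached the left chute, but two of them look turned: their caps point toward the gate instead of toward the robot. I'll move the arm well clear and measure their middles.

```bash
python3 - <<'E'
from h import *
from workcell import arm
arm.servo_line(world(-.2,-.2,.36),v=.25)
q=np.array(arm.read_joint_positions()); q[0]-=0.7; arm.move_joints(q)
a=arm.grab_frame("side");b=arm.grab_frame("scene")
np.savez("f.npz",a=a,b=b)
o=np.zeros((440,800,3),np.uint8)
o[:,:400]=cv2.resize(a[225:291,290:350],(400,440),interpolation=2)
o[:,400:]=cv2.resize(b[170:236,295:355],(400,440),interpolation=2)
cv2.imwrite("pics/left.png",o[:,:,::-1]); print(arm.read_time_s(),arm.read_tool_pos())
E
```

```text
16.8583 [0.55253473 0.04586676 0.36028965]
```

View pics/left.png

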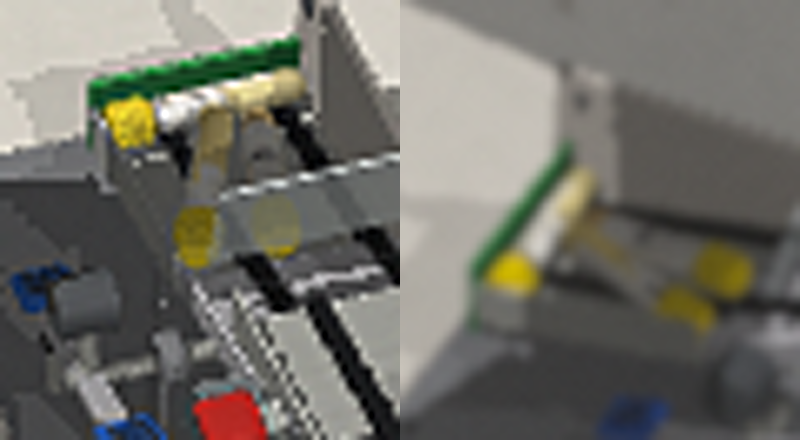

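```bash
python3 - <<'E'
from h import *
from workcell import arm
cs,cd=arm.calibration("scene"),arm.calibration("side")
S=lambda x,y:(290+x/6.667-.5,225+y/6.667-.5)
C=lambda x,y:(295+(x-400)/6.667-.5,170+y/6.667-.5)
for n,a,b in [("Acap",(132,122),(515,275)),("Aend",(290,90),(580,188)),("Bcap",(197,235),(688,308)),("Bend",(215,115),(590,228)),("Ccap",(277,225),(723,272))]:
    p=tri([ray(cd,S(*a)),ray(cs,C(*b))]); print(n,(R2.T@(p[:2]-t2)).round(3),p[2].round(3))
E
```

```text
Acap [-0.034  0.141] 0.04
Aend [0.038 0.145] 0.032
Bcap [-0.035  0.06 ] 0.059
Bend [-0.006  0.12 ] 0.056
Ccap [-0.001  0.059] 0.053
```

Tube A lies properly at the wall, with its middle at (0.002, 0.143). Tube B is skewed and borderline, with its middle near x −0.02. I'll take a closer look with the wrist camera from two positions.

```bash
python3 - <<'E'
from h import *
from workcell import arm
c=arm.calibration("wrist"); R=np.array(arm.read_ee_rot()); p=np.array(arm.read_tool_pos())
print("cam in tool",(R.T@(-c["R"].T@c["t"]-p)).round(3),"axis",(R.T@c["R"][2]).round(3),c["intrinsics"][0,0],R.round(2).tolist())
off=R.T@(-c["R"].T@c["t"]-p); ax=R.T@c["R"][2]
O=ori(1); ims=[]
for k,(dx,dy) in enumerate([(-.02,.09),(-.02,.01)]):
    # put camera axis on the target at (dx,dy) height .05, TCP z .27
    P=world(dx,dy,.27); z=.27; cam=O@off; a=O@ax; s=(.05-z-cam[2])/a[2]; P[:2]-=(cam+a*s)[:2]
    arm.movep(P,O) if k==0 else arm.servo_line(P,v=.2)
    arm.dwell(.1); c=arm.calibration("wrist"); f=arm.grab_frame("wrist"); np.savez(f"w{k}.npz",f=f,K=c["intrinsics"],R=c["R"],t=c["t"]); ims.append(f)
    print(arm.read_tool_pos(),arm.read_time_s())
o=np.hstack([cv2.resize(i,(400,300)) for i in ims]); cv2.imwrite("pics/wr.png",o[:,:,::-1])
E
```

```text
cam in tool [ 0.079  0.001 -0.16 ] axis [-0.271 -0.     0.963] 348.36434855757875 [[0.68, 0.73, 0.0], [0.73, -0.68, -0.0], [0.0, 0.0, -1.0]]
[ 0.62397628 -0.00522237  0.271536  ] 17.6583
[ 0.63367791 -0.0840006   0.2702916 ] 18.3583
```

View pics/wr.png

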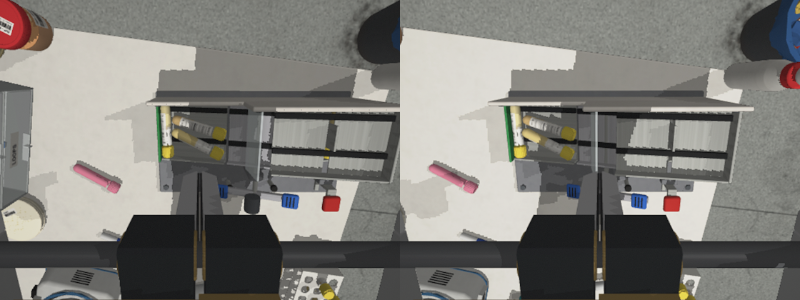

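Seen from above, tube A lies along the wall, and tubes B and C lie skewed with their caps toward the gate. I'll zoom in to get exact ends.

```bash
python3 - <<'E'
from h import *
o=[]
for k,x0 in((0,210),(1,133)):
    d=np.load(f"w{k}.npz"); f=d["f"]; c=dict(intrinsics=d["K"],R=d["R"],t=d["t"])
    o.append(cv2.resize(f[130:250,x0:x0+100],(400,480),interpolation=cv2.INTER_CUBIC))
    h=cv2.cvtColor(f,cv2.COLOR_RGB2HSV); m=cv2.inRange(h,(20,140,90),(32,255,255)); m[:130]=0;m[250:]=0;m[:,:x0]=0;m[:,x0+100:]=0
    n,_,s,ce=cv2.connectedComponentsWithStats(m)
    for i in range(1,n):
        if s[i,4]>15: print(k,s[i].tolist(),ce[i].round(1),"crop",((ce[i]-[x0,130])*4).round(),(R2.T@(onplane(c,ce[i],.05)[:2]-t2)).round(4))
cv2.imwrite("pics/wz.png",np.hstack(o)[:,:,::-1])
E
```

```text
0 [298, 178, 12, 19, 183] [304.1 186.7] crop [376. 227.] [0.0032 0.0629]
0 [227, 204, 16, 17, 252] [234.5 211.8] crop [ 98. 327.] [-0.0266  0.1418]
0 [294, 205, 16, 19, 220] [302.6 214.3] crop [371. 337.] [-0.0292  0.0638]
1 [226, 177, 7, 18, 97] [229.5 186.2] crop [386. 225.] [0.0034 0.067 ]
1 [159, 203, 18, 18, 277] [167.7 211.8] crop [139. 327.] [-0.0266  0.1386]
1 [224, 205, 9, 18, 107] [229.1 213.7] crop [385. 335.] [-0.0287  0.0686]
```

View pics/wz.png

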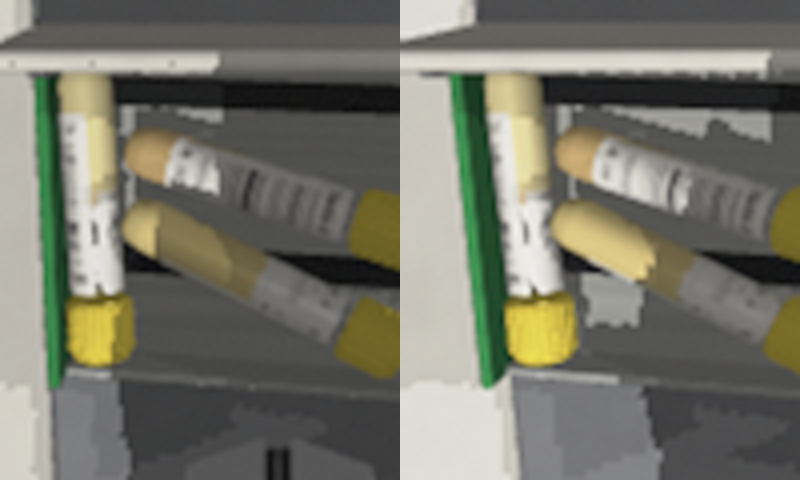

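From the zoom (0.286 mm per crop pixel, tubes 89 mm long), all three middles are inside the limits:

| Tube | x (m) | y (m) |
|---|---|---|
| A | 0.00 | 0.142 |
| B | −0.014 | 0.094 |
| C | +0.011 | 0.092 |

The rail heights inferred from A and C put B and C at z of roughly 45–55 mm, which is under the limit. The red pad is back at its starting pixel. I'll check the gate angle once more and that the tubes are still, then hand in.

```bash
python3 - <<'E'
from h import *
from workcell import arm
d=np.load("w0.npz"); c0=dict(intrinsics=d["K"],R=d["R"],t=d["t"]); d1=np.load("w1.npz"); c1=dict(intrinsics=d1["K"],R=d1["R"],t=d1["t"])
cd=arm.calibration("side"); a=np.load("f.npz")["a"]
B0=blobs(d["f"],(380,255,430,305),"blue"); B1=blobs(d1["f"],(310,255,360,305),"blue"); A=blobs(a,(300,280,325,300),"blue")
print(B0,B1,A)
big=lambda b:max(b)[2]
p=tri([ray(c0,big(B0)),ray(cd,big(A))]); print("right pad",(R2.T@(p[:2]-t2)).round(4),p[2].round(4))
f=arm.grab_frame("wrist"); print("change in chute",cv2.absdiff(f,d1["f"])[130:250,100:233].mean(), arm.read_time_s(), np.round(arm.read_force(),1))
if p[2]>.083: print(arm.job_done())
E
```

```text
[(380, [395, 271, 23, 21], [405.9, 281.0])] [(362, [324, 271, 22, 21], [334.2, 281.0])] [(58, [304, 287, 12, 8], [309.5, 290.9])]
right pad [-0.0976 -0.0493] 0.0822
change in chute 0.5956766917293234 18.4083 [-0.   0.1  0.1]
```

The right pad's side-view blob is within 0.2 px of where it was just after the gate fell onto its stop (309.5, 291.1 then; 309.5, 290.9 now). That blob is partly shaded, which explains the slightly low triangulated height. Its y of −49.3 mm also fits the left stop (expected −48.7 mm). The gate is on its stop and the tubes are still, so I'm handing in.

```bash
python3 -c "
from workcell import arm
print(arm.job_done())"
```

```text
the job is handed in; nothing more can be done
None
```

I handed the job in at about 18 s with the gate on its left stop, the feed stop back up and all three tubes at rest in the left chute, two of them lying skewed but measured inside the limits (B closest: about 6 mm to spare in x, about 5 mm in height); no verdict was returned.

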